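# Shut the genkan well and raise its cover alone

## Task

Flip the lock lever beside the storage well over to its other side to free the raised pair of nested lids, then lower both lids together, without slamming them, until they are fully shut. Then lift the outer lid (the one with the bar handle) alone, well up by some 40 degrees, with the inner lid staying shut, and finish while still holding it up in the gripper; leave the other things on the console where they are.

Things in the scene. Friction and masses are not known exactly. Their poses are not given: they have to be found in the camera images.
- well: Storage well (all sizes here in mm): low white box fixed on the grey ledge, x -82 to +90, y -100 to +100, 75 high; a ledge as high on its left to y +185; lock housing on its right (x -20 to +90, y -110 to -192, 88 high). Origin on the ledge surface. x points away from the robot, y left along the lids' hinge, z up; turned up to 0.25 rad either way
- lid_hinge (a point): Middle of the hinge line of both lids, along the well's y at the far side: 70 beyond the well's origin in x, 80 above the surface. The lids' free edges are on the near (-x) side, 158 from the hinge line, and rise when opened
- inner_lid (a joint): Angle of the inner lid, rad: 0 shut, 0.95 most, starts at 0.5 to 0.7. Stiff hinge (0.6 N m friction): the lids stay where left and take a few newtons at the free edge to lower. With the lock lever at 0 the lock stops them at about 0.4. Grey plastic plate 152 x 190 x 8 under the outer lid
- outer_angle (a joint): Angle of the outer lid relative to the inner one, rad: 0 nested on it (at the start), 1.1 most; its angle above shut is the sum of both joints. Turns freely and drops back by its weight; at 0, pressing it down presses the inner lid down too. Grey laminate cover 162 x 208 x 7, 18 deep skirt, top face 13 above the hinge line when shut
- outer_lid: The outer lid itself, with its bar handle, about 0.3 kg. Origin on the hinge line, at its middle; its x and z as the well's when shut, its y along the hinge, turning with the lid
- outer_handle (a point): Handle of the outer lid: round steel bar 12 in diameter, 90 long along the well's y, on two end posts. Site: middle of the bar's axis. In the lid's frame 150 from the hinge line, 51 above it (38 over the lid's face, 8 from the free edge); with both shut at x -80, z 131 from the well's origin. It can turn between the fingers.
- inner_knob (a point): Top of the small round steel knob of the inner lid, 20 in diameter, 31 tall, standing up through a square cut-out (50 x 50) of the outer lid, 60 from the hinge line on the middle. Lifting it lifts both lids: not to be used for lifting
- lock_lever (a joint): Angle of the lock lever, rad: 0 (as it starts) leans 0.5 rad to the right (-y of the well), away from the lids, locked; 1.0 leans 0.5 rad to the left (+y), unlocked. Light over-centre lever: once past upright (0.5) it falls to that side
- lever_tip (a point): Centre of the black ball (22 diameter) on the lever. Steel shaft 9 in diameter, 75 long from the pivot to the ball; pivot axis along the well's x through x +35, y -145, z +90 from the well's origin. At the start (locked) the ball is 36 right of the pivot and 66 above it
- watch_stand: White plastic stand with a black smartwatch, base 80 x 70, 100 tall; origin under its centre. Bystander
- key_fob: Silver car key fob, 62 x 34 x 13, lying on the well's left ledge; origin under its centre. Bystander
- paperweight: Round glass paperweight, 64 in diameter, 42 tall, in front of the well; origin under its centre. Bystander
- clothespin: Orange plastic clothespin, 74 x 12 x 15, lying in front of the well; origin under its centre. Bystander
- stamp_case: Dark wooden seal case, 75 x 24 x 20, lying right of the well; origin under its centre. Bystander
- coin_dish: White ceramic coin dish, 96 in diameter, 18 tall, right of the lock housing; origin under its centre. Bystander
- shoehorn: Steel shoehorn with wooden grip, about 200 x 30 x 10, lying behind the well; origin under the blade's centre. Bystander

How it is judged:
On the way, in this order (a step that is already met when the one before it is completed fails the run):
1. the lock lever is flipped to its unlocked side while the lids are still raised (value of joint lock_lever above 0.85 rad and value of joint inner_lid above 0.35 rad), for 0.2 s.
2. both lids are lowered, nested and fully shut (value of joint inner_lid below 0.03 rad and value of joint outer_angle below 0.05 rad), for 0.2 s.
At the end, for the whole second after the job is handed in: Lock lever over on its unlocked side (above 0.85 rad), inner lid shut (below 0.03 rad), outer lid raised more than 0.5 rad above it and still, with the fingers still bearing on it (more than 0.5 N of contact) (value of joint lock_lever above 0.85 rad and value of joint inner_lid below 0.03 rad and value of joint outer_angle above 0.5 rad and velocity of joint outer_angle between -0.1 and 0.1 rad/s and contact force between the fingers and outer_lid above 0.5 N); the arm keeps its last pose, push and grip.
It fails at once if the outer lid is parted from the inner lid (over 0.15 rad) while the inner lid is not shut (over 0.08 rad) (value of joint outer_angle above 0.15 rad and value of joint inner_lid above 0.08 rad).
It fails at once if the lids are slammed (inner lid closing faster than 3 rad/s) (velocity of joint inner_lid below -3 rad/s).
It fails at once if a bystander is moved by more than 30 mm (distance of any of watch_stand, key_fob, paperweight, clothespin, stamp_case, coin_dish, shoehorn from where it was at the start of the episode above 0.03 m).
It also fails if it takes over 50 s, if anything falls off the work surface, if the arm or the gripper's body presses on something with over 40 N, if the wrist force passes 120 N, or if a joint passes its speed limit or range.

## Robot

A 6-joint arm with a two-finger parallel gripper is mounted at the origin on the work surface. World frame = base frame: x ahead of the robot, y to its left, z up, the work surface at z = 0. Lengths are in m, angles in rad, forces in N, time in s.
With the tool pointing down it reaches from about 0.35 to 0.775 m from the base axis. Payload 7.3 kg.
Tool frame: the origin (TCP) lies at the very end of the fingers, on their centre line; the grasp point (between the pads) lies 19 mm behind it (robot.tcp_to_grasp is the z of the grasp point in the tool frame, in m); z points along the fingers, y is the line along which they close (so a half turn about z gives the same grasp; the last joint's range is limited). The gripper opens to 92 mm and grips with 3 to 60 N. Pads are 19 mm wide; open, the fingers measure 130 mm over their backs; the gripper's body (75 mm by 190 mm) begins 47 mm behind the grasp point.
Start: joints at [-1.312, 0.342, 1.524, -0, 1.275, -0.146], TCP at [0.207, -0.483, 0.227] pointing down, gripper open.
Joint ranges: [-2.53, 2.53], [-0.77, 2.02], [0.04, 2.7], [-1, 4.14], [0.28, 2.66], [-3.11, 3.11]. Speed limits (rad/s): [2.57, 2.57, 3.14, 3.14, 3.14, 3.14].

## Interface

Orientations are given as [roll, pitch, yaw] about the fixed x, y, z axes, in that order (R = Rz(yaw) Ry(pitch) Rx(roll)).
In Python, from cell import monitor, read_camera, get_calibration, job, robot gives the robot as it stands. The module is installed in compiled form; this text tells all that it offers.
- The arm moves only by the tool send_rows, never from a script. Its argument "targets" is a list of rows, each an object with "translation": the shift along the tool's x, y, z in cm, a list of three; "spin": the turn about the tool's z in degrees; "jaw": the opening, from 0 (shut) to 1 (fully open). A call has exactly 5 rows; each row is the pose to reach, as a shift and turn from the pose commanded when the call began, along the tool's axes at that moment; what a row does not reach only later rows make up. A row lasts 1/10 s, in which the tool goes at most 50 mm and 8.59 degrees, less where a joint would pass 70% of its speed; a pose out of reach is approached as far as the arm can. A call with a gripper value outside its range is refused whole. The fingers move at their own pace and stop on an object; "force" is the grip in N (left out, the last holds). Time passes only in rows, so rows that repeat a pose let the fingers close, or fill a call up. It gives the time, the measured TCP pose, the force, the opening and the grip force at its end, in the units of the state.
- monitor.observe(): the state, without advancing time (a new reading comes with each control period).
- read_camera(name): name is "scene" or "top"; returns (picture, depth): 384x512x3 uint8, red, green, blue; 384x512 float32, m along the optical axis (not along the pixel's ray), 0 where there is no reading.
- get_calibration(name): a dict with "intrinsics" (3x3 intrinsics, pixels), "D" ([k1, k2, p1, p2, k3] as OpenCV has them; the pictures are not rectified), "origin" and "orientation" of the camera in the world. Camera axes: x right, y up, looking along -z (the intrinsics and any distortion apply to the point x, -y, -z); pixel columns grow to the right and rows downward; lengths in m; the calibration is good to about 2 mm. A picture is of the moment at which its call begins. get_calibration takes no time and is no camera call.
- job.hand_in(): hands the job in; it is judged then, once.
The state is a dict: "time": time; "qpos": joint angles; "qvel": joint speeds; "joint_efforts": joint torques, N m; "tool_pos": TCP position; "tool_rot": TCP orientation; "contact_force": force on the tool from outside, world axes, zero at the start; "torque": the same for the moment, N m; "opening": finger opening in m; "grip_force": force on a finger pad.
Only numpy, scipy, OpenCV 4.12 (cv2) and the standard library are available. Lean on these libraries where they do the work, as an engineer would, in place of code of your own. Each camera call takes 0.05 s, during which the arm holds its last target. There are 200 camera calls.

## Working session

There is one attempt and no reset: what is moved stays moved. The work goes in short steps, Python scripts to look and compute and a tool call to move; the robot and the scene stay as the last step left them, time stands still between calls to the robot, and variables do not carry over. Pictures are saved under pics/ and viewed, at most 10 in all, crops included, and the job is handed in when it is done.

Besides the shell and the picture viewer there is one more tool, called after "Emit:" by a JSON object that holds its "fn" and its "kwargs", one argument or row to a line. send_rows: Moves the arm, as the interface text tells. Its arguments: {"type":"object","properties":{"targets":{"type":"array"},"force":{"type":"number"}},"required":["targets"]}

```bash
mkdir -p pics; cat > h.py <<'E'
import numpy as np, cv2
from cell import monitor, read_camera, get_calibration, job, robot
from scipy.spatial.transform import Rotation as Rn
def cal(n):
    c=get_calibration(n); K=np.array(c["intrinsics"]); D=np.array(c["D"],float); o=np.array(c["origin"],float)
    q=np.array(c["orientation"],float)
    R=q if q.shape==(3,3) else (Rn.from_euler('xyz',q).as_matrix() if q.size==3 else None)
    return K,D,o,R
def pts(n,uv,d):  # depth along axis -> world
    K,D,o,R=cal(n); uv=np.asarray(uv,float).reshape(-1,1,2)
    p=cv2.undistortPoints(uv,K,D)[:,0]; d=np.asarray(d).reshape(-1,1)
    return o+np.hstack([p[:,:1]*d,-p[:,1:]*d,-d])@R.T
def cloud(n,dep):
    v,u=np.mgrid[:dep.shape[0],:dep.shape[1]]
    P=pts(n,np.stack([u,v],-1).reshape(-1,2),dep.reshape(-1)).reshape(dep.shape+(3,)); P[dep==0]=np.nan
    return P
E
python3 - <<'E'
from h import *
for n in("scene","top"):
    c=get_calibration(n); print(n,c)
    im,d=read_camera(n); np.savez(n+"0.npz",im=im,d=d); cv2.imwrite(f"pics/{n}0.png",im[:,:,::-1])
print(monitor.observe(), robot.tcp_to_grasp)
E
```

```text
scene {'intrinsics': array([[451.30938342,   0.        , 252.66384176],
       [  0.        , 451.30938342, 196.57686086],
       [  0.        ,   0.        ,   1.        ]]), 'D': array([-0.04621978,  0.        ,  0.        ,  0.        ,  0.        ]), 'origin': array([ 1.41688493, -0.27079506,  1.00236295]), 'orientation': array([ 0.81482696, -0.01947267,  1.22082316])}
top {'intrinsics': array([[383.14795574,   0.        , 248.8381489 ],
       [  0.        , 383.14795574, 192.473186  ],
       [  0.        ,   0.        ,   1.        ]]), 'D': array([-0.01373083,  0.        ,  0.        ,  0.        ,  0.        ]), 'origin': array([0.38464836, 0.02739492, 0.96705813]), 'orientation': array([ 0.20288525, -0.00365256, -1.54641733])}
{'time': 0.1, 'qpos': array([-1.31199355e+00,  3.42663555e-01,  1.52492982e+00,  4.63633338e-06,
        1.27538667e+00, -1.46019593e-01]), 'qvel': array([ 1.07703516e-03, -2.15273263e-03, -2.94915306e-03, -6.22701917e-04,
        1.95506359e-03, -6.03893999e-05]), 'joint_efforts': array([ 8.83041030e-04, -4.32005024e+01, -2.44695747e+01,  7.18687079e-02,
        5.25856472e-02, -4.22625749e-05]), 'tool_pos': array([ 0.20669257, -0.48220561,  0.22610609]), 'tool_rot': array([-3.14022067e+00, -2.06253923e-04,  4.04820872e-01]), 'contact_force': array([-0.21676914,  0.61906835,  0.21512081]), 'torque': array([ 0.02909919, -0.0495656 , -0.0274505 ]), 'grip_force': 0.0, 'opening': 0.09179322329999774} -0.0188
```

View pics/scene0.png

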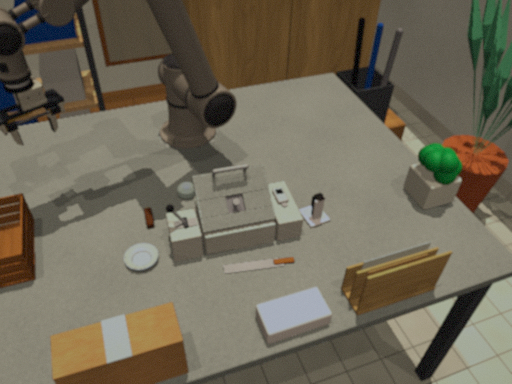

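View pics/top0.png

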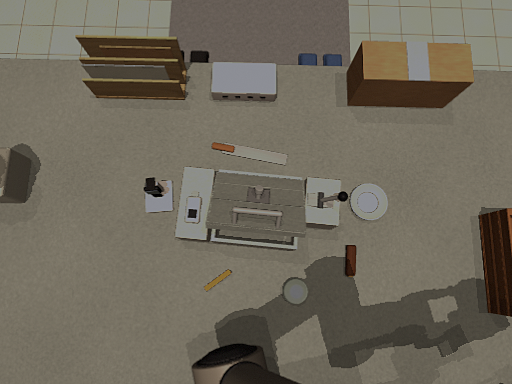

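The scene view shows the lever ball near (170,209), the handle bar near (230,172) and the knob near (237,205). In the top view the ball is at (342,197), the bar runs (233,212)–(283,213), and the knob is at (259,194).

```bash
python3 - <<'E'
from h import *
S={n:np.load(n+"0.npz") for n in("scene","top")}
P={n:cloud(n,S[n]["d"]) for n in S}
def show(n,u,v,r=0): print(n,(u,v),np.round(np.nanmedian(P[n][v-r:v+r+1,u-r:u+r+1].reshape(-1,3),0),4))
print("table"); show("top",150,280,3); show("top",230,310,2)
print("ball");show("top",342,197,2); show("scene",170,209,1)
def tri(a,b):
    A=[];c=[]
    for n,uv in(("top",a),("scene",b)):
        o=cal(n)[2]; d=pts(n,[uv],[1.])[0]-o; d/=np.linalg.norm(d); M=np.eye(3)-np.outer(d,d); A.append(M);c.append(M@o)
    x=np.linalg.solve(sum(A),sum(c)); return np.round(x,4),[round(float(np.linalg.norm(A[i]@x-c[i])),4) for i in(0,1)]
# ball blob by darkness
for n,(u0,u1,v0,v1) in {"top":(333,352,188,206),"scene":(160,182,202,216)}.items():
    g=S[n]["im"][v0:v1,u0:u1].max(2); m=(g<50); vv,uu=np.nonzero(m); print(n,"dark",m.sum(),uu.mean()+u0,vv.mean()+v0)
print("handle pts above lid: bar")
for n,us in (("top",[(u,v) for u in(236,246,258,270,280) for v in(211,213)]),("scene",[(u,v) for u in(216,222,230,238,245) for v in(171,173)])):
    for u,v in us: show(n,u,v)
print("knob");show("top",259,194,1);show("scene",237,205,1)
# white horizontal tops: housing (z~.088) and ledge
im=S["top"]["im"];Q=P["top"]
for name,(u0,u1,v0,v1),z in(("housing",(300,350,170,235),.088),("ledge",(165,215,160,245),.075)):
    q=Q[v0:v1,u0:u1]; m=abs(q[...,2]-z)<.006; pp=q[m]
    r=cv2.minAreaRect((pp[:,:2]*1000).astype(np.float32)); print(name,r,np.median(pp[:,2]))
# lid plane
q=np.concatenate([Q[180:186,215:300].reshape(-1,3),Q[222:228,215:300].reshape(-1,3)]); q=q[~np.isnan(q[:,0])]; c=q.mean(0); n=np.linalg.svd(q-c)[2][2]; n*=np.sign(n[2]); print("lid",c,n,"tilt",np.arccos(n[2]))
cv2.imwrite("pics/c1.png",np.hstack([cv2.resize(S["top"]["im"][160:255,170:355,::-1],(400,205),interpolation=2),cv2.resize(S["scene"]["im"][155:265,140:320,::-1],(400,205*1),interpolation=2)]))
E
```

```text
table
top (150, 280) [0.3575 0.2663 0.001 ]
top (230, 310) [0.2914 0.0673 0.0003]
ball
top (342, 197) [ 0.5445 -0.1702  0.1662]
scene (170, 209) [ 0.5587 -0.1717  0.1613]
top dark 76 342.36842105263156 196.0263157894737
scene dark 41 169.41463414634146 208.02439024390245
handle pts above lid: bar
top (236, 211) [0.5015 0.053  0.213 ]
top (236, 213) [0.499  0.0533 0.2028]
top (246, 211) [0.5018 0.0331 0.2147]
top (246, 213) [0.4985 0.0331 0.2097]
top (258, 211) [0.5023 0.0093 0.215 ]
top (258, 213) [0.4986 0.0092 0.2128]
top (270, 211) [ 0.503  -0.0145  0.2146]
top (270, 213) [ 0.4994 -0.0147  0.2117]
top (280, 211) [ 0.504  -0.0347  0.211 ]
top (280, 213) [ 0.4996 -0.0345  0.2137]
scene (216, 171) [ 0.5078 -0.0284  0.2123]
scene (216, 173) [ 0.4755 -0.0201  0.177 ]
scene (222, 171) [ 0.5084 -0.0117  0.2083]
scene (222, 173) [ 0.4802 -0.0039  0.1764]
scene (230, 171) [0.48   0.0199 0.1771]
scene (230, 173) [0.4868 0.0177 0.1758]
scene (238, 171) [0.4874 0.0413 0.1773]
scene (238, 173) [0.4907 0.0402 0.1728]
scene (245, 171) [0.4889 0.0618 0.1729]
scene (245, 173) [0.4949 0.0598 0.1708]
knob
top (259, 194) [0.5525 0.006  0.1373]
scene (237, 205) [0.5696 0.0115 0.1293]
housing ((551.2872924804688, -136.08587646484375), (95.87703704833984, 111.14986419677734), 86.44037628173828) 0.08908951262473142
ledge ((540.7518310546875, 148.73289489746094), (94.04441833496094, 173.32229614257812), 86.91543579101562) 0.07607862533181603
lid [0.53311777 0.00998341 0.14085199] [ 0.5628487  -0.02701928  0.82611821] tilt 0.5986125845562301
```

View pics/c1.png

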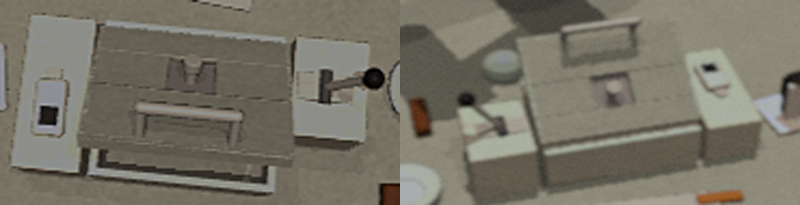

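Emit:
{"fn": "send_rows", "kwargs": {
  "targets": [
    {"translation": [4.2,-1,0],"spin": -8,"jaw": 0},
    {"translation": [8.4,-2,0],"spin": -16,"jaw": 0},
    {"translation": [12.6,-3,0],"spin": -24,"jaw": 0},
    {"translation": [16.8,-4,0],"spin": -32,"jaw": 0},
    {"translation": [21,-5,0],"spin": -40,"jaw": 0}
  ],
  "force": 20
}}

```text
time: 0.6
tool_pos: [0.3812, -0.3526, 0.2265]
tool_rot: [-3.141, -0.0, 1.108]
contact_force: [0.5, -1.3, -0.3]
opening: 0.0566
grip_force: 0.0
```

```bash
cat > go.py <<'E'
import sys
from h import *
# go.py x y z yaw : shift in tool axes (cm), spin
s=monitor.observe(); R=Rn.from_euler('xyz',s["tool_rot"]); t=np.array([float(a) for a in sys.argv[1:4]])
print("pos",s["tool_pos"].round(4),"rot",s["tool_rot"].round(4),"F",s["contact_force"].round(1),"open",round(s["opening"],4),"grip",s["grip_force"],"t",s["time"])
print("shift cm",(100*R.inv().apply(t-s["tool_pos"])).round(2),"spin",round(np.degrees(s["tool_rot"][2]-float(sys.argv[4])),1))
E
python3 go.py .552 -.225 .226 1.516
```

```text
pos [ 0.3812 -0.3526  0.2265] rot [-3.1412e+00 -1.0000e-04  1.1084e+00] F [ 0.5 -1.3 -0.3] open 0.0566 grip 0.0 t 0.6
shift cm [19.04  9.6   0.05] spin -23.4
```

Emit:
{"fn": "send_rows", "kwargs": {
  "targets": [
    {"translation": [3.8,1.9,0],"spin": -5,"jaw": 0},
    {"translation": [7.6,3.8,0],"spin": -10,"jaw": 0},
    {"translation": [11.4,5.7,0],"spin": -15,"jaw": 0},
    {"translation": [15.2,7.6,0],"spin": -20,"jaw": 0},
    {"translation": [19,9.6,0],"spin": -23.5,"jaw": 0}
  ]
}}

```text
time: 1.1
tool_pos: [0.5525, -0.2262, 0.2263]
tool_rot: [-3.141, -0.0, 1.516]
contact_force: [-0.0, -1.2, 0.1]
opening: 0.0164
grip_force: 0.0
```

Emit:
{"fn": "send_rows", "kwargs": {
  "targets": [
    {"translation": [0,0,2],"spin": 0,"jaw": 0},
    {"translation": [0,0,4.5],"spin": 0,"jaw": 0},
    {"translation": [0,0,7],"spin": 0,"jaw": 0},
    {"translation": [0,0,8.6],"spin": 0,"jaw": 0},
    {"translation": [0,0,8.6],"spin": 0,"jaw": 0}
  ]
}}

```text
time: 1.6
tool_pos: [0.55, -0.2267, 0.1378]
tool_rot: [-3.136, -0.003, 1.513]
contact_force: [-0.8, 0.1, -0.4]
opening: 0.0009
grip_force: 0.0
```

```bash
python3 go.py .552 -.122 .14 1.516
```

```text
pos [ 0.55   -0.2267  0.1378] rot [-3.1362e+00 -2.6000e-03  1.5132e+00] F [-0.8  0.1 -0.4] open 0.0009 grip 0.0 t 1.6
shift cm [10.47 -0.4  -0.19] spin -0.2
```

Emit:
{"fn": "send_rows", "kwargs": {
  "targets": [
    {"translation": [2,0,0],"spin": 0,"jaw": 0},
    {"translation": [3.5,0,0],"spin": 0,"jaw": 0},
    {"translation": [5,0,0],"spin": 0,"jaw": 0},
    {"translation": [6.5,0,0],"spin": 0,"jaw": 0},
    {"translation": [8,0,0],"spin": 0,"jaw": 0}
  ]
}}

```text
time: 2.1
tool_pos: [0.5563, -0.1465, 0.1411]
tool_rot: [3.141, 0.0, 1.513]
contact_force: [-0.4, -0.8, -0.4]
opening: 0.0002
grip_force: 0.0
```

Emit:
{"fn": "send_rows", "kwargs": {
  "targets": [
    {"translation": [1,0,0],"spin": 0,"jaw": 0},
    {"translation": [2,0,0],"spin": 0,"jaw": 0},
    {"translation": [2.6,0,0],"spin": 0,"jaw": 0},
    {"translation": [2.6,0,0],"spin": 0,"jaw": 0},
    {"translation": [2.6,0,0],"spin": 0,"jaw": 0}
  ]
}}

```text
time: 2.6
tool_pos: [0.5579, -0.1237, 0.1411]
tool_rot: [3.14, 0.004, 1.513]
contact_force: [-0.3, -8.0, 0.3]
opening: 0.0004
grip_force: 3.0
```

```bash
python3 go.py .552 -.22 .14 1.516; python3 - <<'E'
from h import *
im,d=read_camera("scene"); im2,d2=read_camera("top")
cv2.imwrite("pics/c2.png",np.hstack([cv2.resize(im2[150:265,170:355,::-1],(400,249)),cv2.resize(im[140:265,130:320,::-1],(400,263))[:249]]))
E
```

```text
pos [ 0.5579 -0.1237  0.1411] rot [3.1405 0.0038 1.5131] F [-0.3 -8.   0.3] open 0.0004 grip 2.959044948220253 t 2.6
shift cm [-9.64 -0.03  0.15] spin -0.2
```

View pics/c2.png

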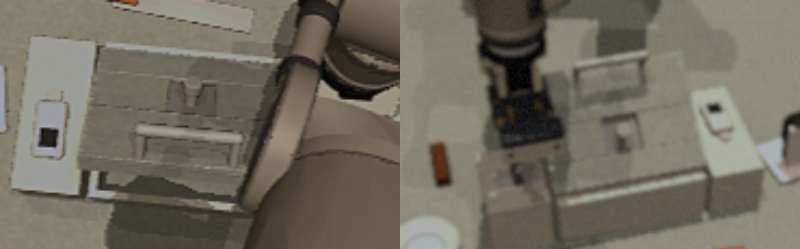

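The arm covers the lever in the top view. In the scene view the fingers are at about (520,130) of the crop. The 8 N reaction at y = -0.124 fits the lever resting on its left stop. I'll back off, go over the handle and check from there.

Emit:
{"fn": "send_rows", "kwargs": {
  "targets": [
    {"translation": [-1.5,0,0],"spin": 0,"jaw": 0},
    {"translation": [-2,0,-3.5],"spin": 0,"jaw": 0},
    {"translation": [-2,0,-8],"spin": 0,"jaw": 0},
    {"translation": [-2,0,-12.5],"spin": 0,"jaw": 0},
    {"translation": [-2,0,-15],"spin": 0,"jaw": 0}
  ]
}}

```text
time: 3.2
tool_pos: [0.5572, -0.1427, 0.2947]
tool_rot: [3.137, 0.001, 1.513]
contact_force: [-0.3, -0.4, -0.7]
opening: 0.0003
grip_force: 0.0
```

```bash
python3 go.py .502 .0125 .285 1.516; python3 - <<'E'
from h import *
im,d=read_camera("scene"); np.savez("s1.npz",im=im,d=d); P=cloud("scene",d)
cv2.imwrite("pics/c3.png",cv2.resize(im[140:265,130:320,::-1],(600,395)))
m=(im.max(2)<55); q=P[m]; k=(abs(q[:,0]-.554)<.03)&(abs(q[:,1]+.135)<.07)&(q[:,2]>.13)&(q[:,2]<.18); print(k.sum(),np.median(q[k],0))
E
```

```text
pos [ 0.5572 -0.1427  0.2947] rot [3.1367e+00 1.5000e-03 1.5126e+00] F [-0.3 -0.4 -0.7] open 0.0003 grip 0.0 t 3.2
shift cm [15.18 -6.42  0.92] spin -0.2
45 [ 0.56146277 -0.10090937  0.1612539 ]
```

View pics/c3.png

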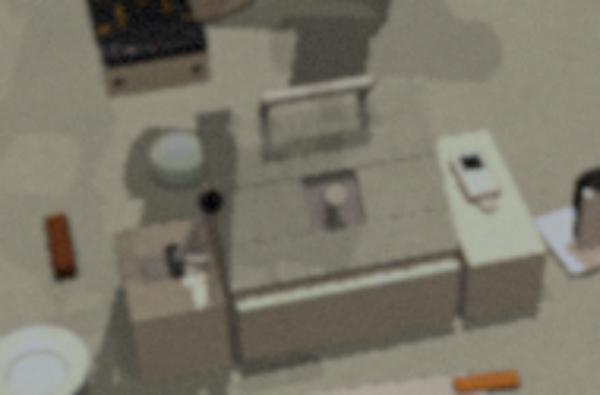

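The lever is over to the left: its ball is at crop (210,200), world y about -0.101. The lids are still raised, with the bar at crop (315,92). Next I move above the handle and open the gripper.

Emit:
{"fn": "send_rows", "kwargs": {
  "targets": [
    {"translation": [3,-1.3,0.2],"spin": 0,"jaw": 1},
    {"translation": [7,-3,0.4],"spin": 0,"jaw": 1},
    {"translation": [11,-4.7,0.6],"spin": 0,"jaw": 1},
    {"translation": [14,-6,0.8],"spin": 0,"jaw": 1},
    {"translation": [15.2,-6.4,0.9],"spin": 0,"jaw": 1}
  ]
}}

```text
time: 3.75
tool_pos: [0.5001, 0.0156, 0.2816]
tool_rot: [-3.141, -0.001, 1.515]
contact_force: [0.2, -0.2, 1.3]
opening: 0.0357
grip_force: 0.0
```

Emit:
{"fn": "send_rows", "kwargs": {
  "targets": [
    {"translation": [0,0,0],"spin": 0,"jaw": 1},
    {"translation": [0,0,1],"spin": 0,"jaw": 1},
    {"translation": [0,0,3],"spin": 0,"jaw": 1},
    {"translation": [0,0,5],"spin": 0,"jaw": 1},
    {"translation": [0,0,6],"spin": 0,"jaw": 1}
  ]
}}

```text
time: 4.25
tool_pos: [0.5009, 0.0122, 0.2192]
tool_rot: [-3.138, 0.0, 1.511]
contact_force: [-0.1, -0.4, -0.4]
opening: 0.0761
grip_force: 0.0
```

```bash
python3 go.py .502 .0125 .188 1.516
```

```text
pos [0.5009 0.0122 0.2192] rot [-3.1383e+00  2.0000e-04  1.5112e+00] F [-0.1 -0.4 -0.4] open 0.0761 grip 0.0 t 4.25
shift cm [0.04 0.12 3.12] spin -0.3
```

Emit:
{"fn": "send_rows", "kwargs": {
  "targets": [
    {"translation": [0,0.1,1],"spin": 0,"jaw": 1},
    {"translation": [0,0.1,2],"spin": 0,"jaw": 1},
    {"translation": [0,0.1,3.1],"spin": 0,"jaw": 1},
    {"translation": [0,0.1,3.1],"spin": 0,"jaw": 0.6},
    {"translation": [0,0.1,3.1],"spin": 0,"jaw": 0.4}
  ],
  "force": 12
}}

```text
time: 4.75
tool_pos: [0.5024, 0.0136, 0.1908]
tool_rot: [3.142, 0.0, 1.513]
contact_force: [-0.2, -0.8, -0.0]
opening: 0.0802
grip_force: 0.0
```

Emit:
{"fn": "send_rows", "kwargs": {
  "targets": [
    {"translation": [0,0,0],"spin": 0,"jaw": 0.2},
    {"translation": [0,0,0],"spin": 0,"jaw": 0.05},
    {"translation": [0,0,0],"spin": 0,"jaw": 0.05},
    {"translation": [0,0,0],"spin": 0,"jaw": 0.05},
    {"translation": [0,0,0],"spin": 0,"jaw": 0.05}
  ]
}}

```text
time: 5.25
tool_pos: [0.5024, 0.0136, 0.1908]
tool_rot: [3.141, 0.0, 1.513]
contact_force: [-0.9, -0.0, -0.6]
opening: 0.0404
grip_force: 0.0
```

Emit:
{"fn": "send_rows", "kwargs": {
  "targets": [
    {"translation": [0,0,0],"spin": 0,"jaw": 0.05},
    {"translation": [0,0,0],"spin": 0,"jaw": 0.05},
    {"translation": [0,0,0],"spin": 0,"jaw": 0.05},
    {"translation": [0,0,0],"spin": 0,"jaw": 0.05},
    {"translation": [0,0,0],"spin": 0,"jaw": 0.05}
  ]
}}

```text
time: 5.75
tool_pos: [0.5025, 0.0136, 0.1906]
tool_rot: [3.141, 0.0, 1.513]
contact_force: [0.8, 0.2, -0.9]
opening: 0.0114
grip_force: 12.0
```

```bash
cat > arc.py <<'E'
import sys
from h import *
# arc.py th0 th1 n: bar path increments (cm) in tool axes; tool y ~ well x, z down
t0,t1,n=float(sys.argv[1]),float(sys.argv[2]),int(sys.argv[3])
th=np.linspace(t0,t1,n+1); X=-150*np.cos(th)+51*np.sin(th); Z=150*np.sin(th)+51*np.cos(th)
for i in range(1,n+1): 
    b=((i-1)//5)*5; print(i,round(th[i],3),"dy",round((X[i]-X[b])/10,2),"dz",round(-(Z[i]-Z[b])/10,2))
print("world x,z of bar", 596.9+X.round(1), 80+Z.round(1))
E
python3 go.py .502 .0125 .188 1.516;python3 arc.py .6 -.02 20
```

```text
pos [0.5025 0.0136 0.1906] rot [3.1412e+00 1.0000e-04 1.5130e+00] F [ 0.8  0.2 -0.9] open 0.0114 grip 11.999248713254929 t 5.75
shift cm [-0.11 -0.05  0.26] spin -0.2
1 0.569 dy -0.39 dz 0.3
2 0.538 dy -0.77 dz 0.61
3 0.507 dy -1.14 dz 0.94
4 0.476 dy -1.5 dz 1.27
5 0.445 dy -1.84 dz 1.62
6 0.414 dy -0.34 dz 0.36
7 0.383 dy -0.66 dz 0.72
8 0.352 dy -0.98 dz 1.1
9 0.321 dy -1.28 dz 1.49
10 0.29 dy -1.57 dz 1.88
11 0.259 dy -0.28 dz 0.4
12 0.228 dy -0.54 dz 0.82
13 0.197 dy -0.8 dz 1.24
14 0.166 dy -1.04 dz 1.67
15 0.135 dy -1.26 dz 2.1
16 0.104 dy -0.21 dz 0.44
17 0.073 dy -0.41 dz 0.89
18 0.042 dy -0.6 dz 1.35
19 0.011 dy -0.77 dz 1.81
20 -0.02 dy -0.92 dz 2.27
world x,z of bar [501.9 498.  494.2 490.5 486.9 483.5 480.1 476.8 473.7 470.7 467.7 465.
 462.3 459.8 457.4 455.1 453.  451.  449.2 447.5 445.9] [206.8 203.8 200.7 197.4 194.1 190.6 187.  183.4 179.6 175.7 171.8 167.7
 163.6 159.4 155.1 150.7 146.3 141.8 137.3 132.6 128. ]
```

Emit:
{"fn": "send_rows", "kwargs": {
  "targets": [
    {"translation": [0,-0.39,0.3],"spin": 0,"jaw": 0.05},
    {"translation": [0,-0.77,0.6],"spin": 0,"jaw": 0.05},
    {"translation": [0,-1.14,0.94],"spin": 0,"jaw": 0.05},
    {"translation": [0,-1.5,1.27],"spin": 0,"jaw": 0.05},
    {"translation": [0,-1.84,1.62],"spin": 0,"jaw": 0.05}
  ],
  "force": 20
}}

```text
time: 6.25
tool_pos: [0.4836, 0.0149, 0.1743]
tool_rot: [3.141, -0.0, 1.513]
contact_force: [1.9, 1.6, 1.1]
opening: 0.0116
grip_force: 20.0
```

Emit:
{"fn": "send_rows", "kwargs": {
  "targets": [
    {"translation": [0,-0.34,0.36],"spin": 0,"jaw": 0.05},
    {"translation": [0,-0.66,0.72],"spin": 0,"jaw": 0.05},
    {"translation": [0,-0.98,1.1],"spin": 0,"jaw": 0.05},
    {"translation": [0,-1.28,1.49],"spin": 0,"jaw": 0.05},
    {"translation": [0,-1.57,1.88],"spin": 0,"jaw": 0.05}
  ]
}}

```text
time: 6.75
tool_pos: [0.468, 0.0158, 0.1553]
tool_rot: [-3.141, -0.0, 1.513]
contact_force: [3.0, 4.0, 0.6]
opening: 0.0115
grip_force: 20.0
```

```bash
python3 go.py .4677 .0145 .1527 1.513;python3 - <<'E'
from h import *
im,d=read_camera("scene"); P=cloud("scene",d)
cv2.imwrite("pics/c4.png",cv2.resize(im[140:265,130:320,::-1],(600,395)))
E
```

```text
pos [0.468  0.0158 0.1553] rot [-3.1414e+00 -3.0000e-04  1.5130e+00] F [3.  4.  0.6] open 0.0115 grip 19.99546229839325 t 6.75
shift cm [-0.13 -0.02  0.26] spin 0.0
```

View pics/c4.png

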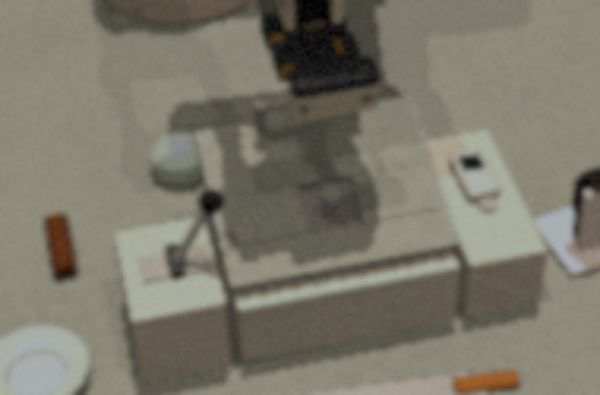

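The lids come down nested in the grip, with the fingers at crop (330,100), and the lock no longer stops them. Continuing the arc.

Emit:
{"fn": "send_rows", "kwargs": {
  "targets": [
    {"translation": [0,-0.28,0.4],"spin": 0,"jaw": 0.05},
    {"translation": [0,-0.54,0.82],"spin": 0,"jaw": 0.05},
    {"translation": [0,-0.8,1.24],"spin": 0,"jaw": 0.05},
    {"translation": [0,-1.04,1.67],"spin": 0,"jaw": 0.05},
    {"translation": [0,-1.26,2.1],"spin": 0,"jaw": 0.05}
  ]
}}

```text
time: 7.3
tool_pos: [0.4556, 0.0165, 0.1345]
tool_rot: [3.142, -0.0, 1.513]
contact_force: [2.1, 5.1, 2.0]
opening: 0.0115
grip_force: 20.0
```

Emit:
{"fn": "send_rows", "kwargs": {
  "targets": [
    {"translation": [0,-0.21,0.44],"spin": 0,"jaw": 0.05},
    {"translation": [0,-0.41,0.89],"spin": 0,"jaw": 0.05},
    {"translation": [0,-0.6,1.35],"spin": 0,"jaw": 0.05},
    {"translation": [0,-0.75,1.7],"spin": 0,"jaw": 0.05},
    {"translation": [0,-0.82,1.9],"spin": 0,"jaw": 0.05}
  ]
}}

```text
time: 7.8
tool_pos: [0.4475, 0.0169, 0.1154]
tool_rot: [3.141, -0.0, 1.513]
contact_force: [2.7, 4.9, 0.6]
opening: 0.0111
grip_force: 20.0
```

```bash
python3 go.py .4463 .0167 .112 1.513;python3 - <<'E'
from h import *
im,d=read_camera("scene"); P=cloud("scene",d)
cv2.imwrite("pics/c5.png",cv2.resize(im[140:265,130:320,::-1],(600,395)))
im,d=read_camera("top"); P=cloud("top",d).reshape(-1,3)
# outer lid top surface, well coords
w=(P[:,:2]-[.527,.0115])@np.array([[.9985,.055],[-.055,.9985]])
for sgn in (1,-1):
  m=(w[:,0]>-60)&(w[:,0]<60)&(sgn*w[:,1]>50)&(sgn*w[:,1]<95)&(P[:,2]>.07)&(P[:,2]<.14)
  if m.sum()>50:
    A=np.c_[w[m],np.ones(m.sum())]; c=np.linalg.lstsq(A,P[m,2],rcond=None)[0]; print(sgn,m.sum(),"slope x,y,z0",c.round(4), np.median(P[m,2]))
E
```

```text
pos [0.4475 0.0169 0.1154] rot [ 3.1414e+00 -2.0000e-04  1.5130e+00] F [2.7 4.9 0.6] open 0.0111 grip 19.981284141540527 t 7.8
shift cm [-0.03 -0.12  0.34] spin 0.0
```

View pics/c5.png

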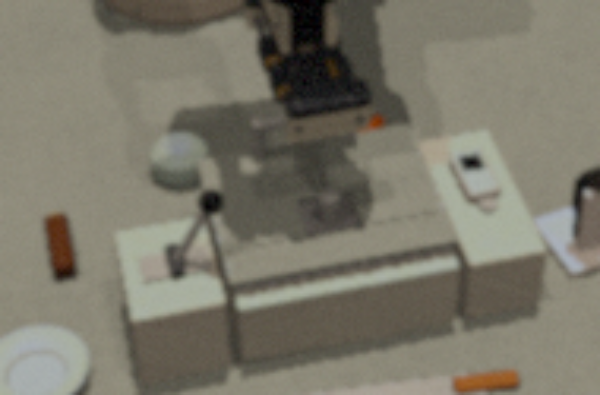

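Emit:
{"fn": "send_rows", "kwargs": {
  "targets": [
    {"translation": [0,-0.03,0.1],"spin": 0,"jaw": 0.05},
    {"translation": [0,-0.05,0.2],"spin": 0,"jaw": 0.05},
    {"translation": [0,-0.07,0.3],"spin": 0,"jaw": 0.05},
    {"translation": [0,-0.07,0.3],"spin": 0,"jaw": 0.05},
    {"translation": [0,-0.07,0.3],"spin": 0,"jaw": 0.05}
  ]
}}

```text
time: 8.4
tool_pos: [0.4473, 0.0169, 0.1142]
tool_rot: [3.14, 0.0, 1.513]
contact_force: [-2.1, 4.7, 16.8]
opening: 0.0116
grip_force: 20.0
```

Emit:
{"fn": "send_rows", "kwargs": {
  "targets": [
    {"translation": [0,0,0.1],"spin": 0,"jaw": 0.05},
    {"translation": [0,0,0.1],"spin": 0,"jaw": 0.05},
    {"translation": [0,0,0.1],"spin": 0,"jaw": 0.05},
    {"translation": [0,0,-0.1],"spin": 0,"jaw": 0.05},
    {"translation": [0,0,-0.3],"spin": 0,"jaw": 0.05}
  ]
}}

```text
time: 8.9
tool_pos: [0.4477, 0.0168, 0.1159]
tool_rot: [3.139, 0.0, 1.513]
contact_force: [8.3, 4.1, -4.7]
opening: 0.0111
grip_force: 20.0
```

```bash
python3 go.py .4463 .0167 .112 1.513;python3 arc.py 0 .72 25
```

```text
pos [0.4477 0.0168 0.1159] rot [3.1392e+00 1.0000e-04 1.5130e+00] F [ 8.3  4.1 -4.7] open 0.0111 grip 19.989671409130096 t 8.9
shift cm [-0.02 -0.14  0.39] spin -0.0
1 0.029 dy 0.15 dz -0.43
2 0.058 dy 0.32 dz -0.86
3 0.086 dy 0.5 dz -1.28
4 0.115 dy 0.69 dz -1.69
5 0.144 dy 0.89 dz -2.1
6 0.173 dy 0.21 dz -0.4
7 0.202 dy 0.44 dz -0.8
8 0.23 dy 0.67 dz -1.19
9 0.259 dy 0.92 dz -1.57
10 0.288 dy 1.18 dz -1.95
11 0.317 dy 0.27 dz -0.37
12 0.346 dy 0.55 dz -0.73
13 0.374 dy 0.84 dz -1.08
14 0.403 dy 1.14 dz -1.43
15 0.432 dy 1.45 dz -1.76
16 0.461 dy 0.32 dz -0.33
17 0.49 dy 0.65 dz -0.64
18 0.518 dy 0.98 dz -0.95
19 0.547 dy 1.33 dz -1.25
20 0.576 dy 1.68 dz -1.54
21 0.605 dy 0.36 dz -0.28
22 0.634 dy 0.73 dz -0.54
23 0.662 dy 1.11 dz -0.8
24 0.691 dy 1.5 dz -1.04
25 0.72 dy 1.89 dz -1.28
world x,z of bar [446.9 448.4 450.1 451.9 453.8 455.8 457.9 460.1 462.5 465.  467.6 470.3
 473.  475.9 478.9 482.  485.2 488.5 491.9 495.3 498.9 502.5 506.2 510.
 513.8 517.8] [131.  135.3 139.6 143.8 147.9 152.  156.  160.  163.9 167.7 171.5 175.2
 178.8 182.3 185.8 189.1 192.4 195.5 198.6 201.6 204.5 207.2 209.9 212.5
 214.9 217.2]
```

Emit:
{"fn": "send_rows", "kwargs": {
  "targets": [
    {"translation": [0,0.2,-0.4],"spin": 0,"jaw": 0.05},
    {"translation": [0,0.35,-0.85],"spin": 0,"jaw": 0.05},
    {"translation": [0,0.52,-1.25],"spin": 0,"jaw": 0.05},
    {"translation": [0,0.7,-1.7],"spin": 0,"jaw": 0.05},
    {"translation": [0,0.9,-2.1],"spin": 0,"jaw": 0.05}
  ]
}}

```text
time: 9.4
tool_pos: [0.4561, 0.0161, 0.1362]
tool_rot: [3.142, 0.0, 1.513]
contact_force: [6.2, 4.0, -5.8]
opening: 0.0112
grip_force: 20.0
```

Emit:
{"fn": "send_rows", "kwargs": {
  "targets": [
    {"translation": [0,0.21,-0.4],"spin": 0,"jaw": 0.05},
    {"translation": [0,0.44,-0.8],"spin": 0,"jaw": 0.05},
    {"translation": [0,0.67,-1.2],"spin": 0,"jaw": 0.05},
    {"translation": [0,0.92,-1.57],"spin": 0,"jaw": 0.05},
    {"translation": [0,1.18,-1.95],"spin": 0,"jaw": 0.05}
  ]
}}

```text
time: 9.9
tool_pos: [0.4672, 0.0154, 0.1555]
tool_rot: [-3.14, 0.0, 1.513]
contact_force: [4.3, 1.5, -5.6]
opening: 0.0109
grip_force: 20.0
```

```bash
python3 go.py .4676 .0145 .155 1.513;python3 - <<'E'
from h import *
im,d=read_camera("scene"); P=cloud("scene",d)
cv2.imwrite("pics/c6.png",cv2.resize(im[140:265,130:320,::-1],(600,395)))
E
```

```text
pos [0.4672 0.0154 0.1555] rot [-3.1397e+00  5.0000e-04  1.5131e+00] F [ 4.3  1.5 -5.6] open 0.0109 grip 20.032852292060852 t 9.9
shift cm [-0.08  0.05  0.05] spin 0.0
```

View pics/c6.png

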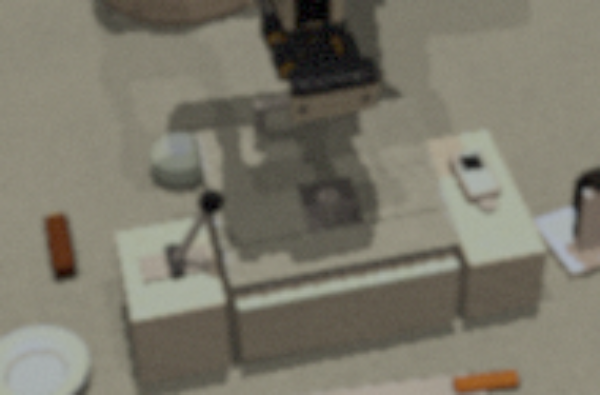

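The lid is rising, with the fingers at crop (330,90) and the cut-out at (330,200). I'll check by depth that the knob, and so the inner lid, stayed down.

```bash
python3 - <<'E'
from h import *
for k in range(1):
    im,d=read_camera("scene"); P=cloud("scene",d)
    for v in range(196,210,2): print(v,[tuple((P[v,u]*1000).round().astype(int)) for u in (228,232,235,238,242)])
E
```

```text
196 [(np.int64(515), np.int64(2), np.int64(116)), (np.int64(522), np.int64(11), np.int64(120)), (np.int64(518), np.int64(22), np.int64(113)), (np.int64(521), np.int64(30), np.int64(113)), (np.int64(527), np.int64(40), np.int64(116))]
198 [(np.int64(486), np.int64(10), np.int64(80)), (np.int64(491), np.int64(21), np.int64(81)), (np.int64(493), np.int64(30), np.int64(80)), (np.int64(500), np.int64(37), np.int64(84)), (np.int64(537), np.int64(36), np.int64(118))]
200 [(np.int64(498), np.int64(6), np.int64(84)), (np.int64(530), np.int64(9), np.int64(112)), (np.int64(533), np.int64(17), np.int64(113)), (np.int64(508), np.int64(34), np.int64(84)), (np.int64(542), np.int64(35), np.int64(115))]
202 [(np.int64(505), np.int64(4), np.int64(83)), (np.int64(540), np.int64(5), np.int64(115)), (np.int64(544), np.int64(13), np.int64(116)), (np.int64(512), np.int64(33), np.int64(80)), (np.int64(541), np.int64(35), np.int64(106))]
204 [(np.int64(512), np.int64(2), np.int64(81)), (np.int64(544), np.int64(4), np.int64(111)), (np.int64(549), np.int64(11), np.int64(113)), (np.int64(527), np.int64(28), np.int64(87)), (np.int64(525), np.int64(41), np.int64(82))]
206 [(np.int64(523), np.int64(-1), np.int64(85)), (np.int64(544), np.int64(4), np.int64(103)), (np.int64(550), np.int64(11), np.int64(106)), (np.int64(531), np.int64(26), np.int64(83)), (np.int64(535), np.int64(37), np.int64(83))]
208 [(np.int64(530), np.int64(-4), np.int64(84)), (np.int64(537), np.int64(6), np.int64(87)), (np.int64(541), np.int64(14), np.int64(89)), (np.int64(537), np.int64(24), np.int64(81)), (np.int64(538), np.int64(36), np.int64(79))]
```

The inner plate is flat at z ≈ 0.083, so the inner lid is shut and only the outer lid rises. Continuing.

Emit:
{"fn": "send_rows", "kwargs": {
  "targets": [
    {"translation": [0,0.27,-0.37],"spin": 0,"jaw": 0.05},
    {"translation": [0,0.55,-0.73],"spin": 0,"jaw": 0.05},
    {"translation": [0,0.84,-1.08],"spin": 0,"jaw": 0.05},
    {"translation": [0,1.14,-1.43],"spin": 0,"jaw": 0.05},
    {"translation": [0,1.45,-1.76],"spin": 0,"jaw": 0.05}
  ]
}}

```text
time: 10.5
tool_pos: [0.4817, 0.0145, 0.1741]
tool_rot: [-3.14, 0.001, 1.513]
contact_force: [-0.5, -2.9, -2.1]
opening: 0.0113
grip_force: 20.0
```

Emit:
{"fn": "send_rows", "kwargs": {
  "targets": [
    {"translation": [0,0.32,-0.33],"spin": 0,"jaw": 0.05},
    {"translation": [0,0.65,-0.64],"spin": 0,"jaw": 0.05},
    {"translation": [0,0.98,-0.95],"spin": 0,"jaw": 0.05},
    {"translation": [0,1.33,-1.25],"spin": 0,"jaw": 0.05},
    {"translation": [0,1.68,-1.54],"spin": 0,"jaw": 0.05}
  ]
}}

```text
time: 11.0
tool_pos: [0.4979, 0.0134, 0.1898]
tool_rot: [-3.139, 0.001, 1.513]
contact_force: [-6.5, -3.7, 3.5]
opening: 0.0114
grip_force: 20.0
```

Emit:
{"fn": "send_rows", "kwargs": {
  "targets": [
    {"translation": [0,0.36,-0.28],"spin": 0,"jaw": 0.05},
    {"translation": [0,0.73,-0.54],"spin": 0,"jaw": 0.05},
    {"translation": [0,1.11,-0.8],"spin": 0,"jaw": 0.05},
    {"translation": [0,1.5,-1.04],"spin": 0,"jaw": 0.05},
    {"translation": [0,1.89,-1.28],"spin": 0,"jaw": 0.05}
  ]
}}

```text
time: 11.5
tool_pos: [0.5172, 0.0121, 0.203]
tool_rot: [-3.141, 0.001, 1.513]
contact_force: [-4.8, -4.4, 4.4]
opening: 0.0111
grip_force: 20.0
```

Emit:
{"fn": "send_rows", "kwargs": {
  "targets": [
    {"translation": [0,0,0],"spin": 0,"jaw": 0.05},
    {"translation": [0,0,0],"spin": 0,"jaw": 0.05},
    {"translation": [0,0,0],"spin": 0,"jaw": 0.05},
    {"translation": [0,0,0],"spin": 0,"jaw": 0.05},
    {"translation": [0,0,0],"spin": 0,"jaw": 0.05}
  ]
}}

```text
time: 12.0
tool_pos: [0.5174, 0.0121, 0.2031]
tool_rot: [3.142, 0.001, 1.513]
contact_force: [-5.0, -4.5, 4.5]
opening: 0.0113
grip_force: 20.0
```

```bash
python3 - <<'E'
from h import *
im,d=read_camera("scene"); P=cloud("scene",d)
cv2.imwrite("pics/c7.png",cv2.resize(im[120:265,130:320,::-1],(600,458)))
w=(P.reshape(-1,3)[:,:2]-[.527,.0115])@np.array([[.9985,.055],[-.055,.9985]]); z=P.reshape(-1,3)[:,2]
for x in range(-60,70,10):
    m=(abs(w[:,0]*1000-x)<5)&(abs(w[:,1])<.09); print(x,m.sum(),(np.percentile(z[m],[5,50,95])*1000).round() if m.any() else "")
E
```

```text
-60 52 [286. 550. 554.]
-50 51 [ 82. 364. 552.]
-40 130 [ 83. 189. 367.]
-30 230 [ 83. 185. 367.]
-20 432 [ 87. 178. 563.]
-10 554 [158. 172. 565.]
0 802 [151. 315. 564.]
10 1197 [117. 345. 561.]
20 1380 [134. 447. 556.]
30 1759 [132. 501. 546.]
40 455 [120. 311. 538.]
50 276 [108. 116. 310.]
60 350 [101. 108. 313.]
```

View pics/c7.png

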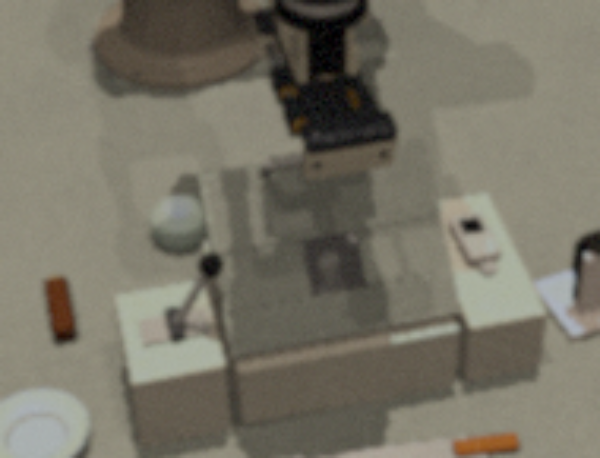

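The outer lid slopes about 0.7 rad in the grip and the inner plate seen through it is still at z ≈ 0.083. The lever is still over to the left (crop 210,265) and the bystanders haven't moved.

```bash
python3 -c "
from h import *
print(job.hand_in())"
```

```text
the job is handed in; nothing more can be done
None
```

I flipped the lock lever, lowered both lids together until shut, and handed in with the outer lid held up alone at about 0.7 rad (40 degrees) and the inner lid still shut; the hand-in returned no verdict.

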